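Lift the holding pawl and turn the packing dial back

TASK

The hand-turned packing dial has carried its one small pack past the take-off chute. Lift the holding pawl (the lever whose nose sits among the teeth) up out of the dial's teeth and leave it standing up clear, then turn the dial backwards (clockwise seen from above) by its black hand post until the pack lines up with the chute. Leave the look-alike gate lever on the other side of the dial alone.

Things in the scene. Friction and masses are not known exactly. Their poses are not given: they have to be found in the camera images.
- pawl (a joint): Holding pawl, dark steel lever on the dial's +y side (y of dial_axis). Rad: 0 = down, nose between two teeth, dial blocked after at most 23 degrees back; grows as its free end is lifted, to 1.7; clear of the teeth from 0.2. Hinge level, along y of dial_axis, at x +90, y +155, z +25 mm in its axes; arm runs 85 mm from there towards -x. Stiff: stays where left, about 2 N at the pin moves it.
- pawl_pin (a point): Grip point on the pawl's steel pin (12 mm thick, 50 mm long), which sticks out from its free end, away from the dial, parallel to the hinge. On the pin's axis, 85 mm from the hinge axis, 20 mm from the pin's outer end, 75 mm above the table when down; nothing above it. Pinch from above, closing along x of dial_axis; lifted, it swings up and towards +x, turning between the fingers.
- dial (a joint): Angle of the dial, rad: 0 = pack exactly opposite the chute; grows counter-clockwise seen from above (forwards). Starts between 1.05 and 1.35. Turns from -0.9 to 1.7, no stop or click at 0; about 3 N at the hand post turns it and it stays where it is left.
- post_grip (a point): Grip point of the hand post: round upright black post on the dial, 20 mm in diameter, 55 mm tall, 85 mm from the dial's axis, on the far side of the axis from the pack. The point is on its axis, 35 mm above the dial's face, 20 mm below the post's top. Teeth (12 mm) and pack (16 mm) are lower than it.
- dial_axis (a point): Centre of the dial's upper face, fixed to the machine. Aluminium dial 300 mm across, face 50 mm above the table, eight steel saw teeth on its rim, shallow nests on its face, one with the pack. z = axis of turning (up); x points to the take-off chute, a small aluminium channel at the rim; y to the holding pawl's side.
- pack_mid (a point): Centre of the one small pack (48 x 31 x 16 mm, white and red) held in a nest on the dial, 80 mm from the axis; turns with the dial. Lined up with the chute when on the x axis of dial_axis.
- gate_lever (a joint): Gate lever, rad, 0 = down: a steel lever like the pawl, with a pin, mirrored on the dial's other side (-y of dial_axis), resting on a block, clear of the teeth. Leave it alone.

How it is judged:
By the outcome, as a careful person would: the job done as asked, in the order asked, and still so for the second after the job is handed in, with the robot touching nothing.
It also fails if it takes over 40 s, if anything falls off the work surface, if the arm or the gripper's body presses on something with over 40 N, if the wrist force passes 120 N, or if a joint passes its speed limit or range.

ROBOT

A 6-joint arm with a two-finger parallel gripper is mounted at the origin on the work surface. World frame = base frame: x ahead of the robot, y to its left, z up, the work surface at z = 0. Lengths are in m, angles in rad, forces in N, time in s.
With the tool pointing down it reaches from about 0.225 to 0.875 m from the base axis. Payload 3.4 kg.
Tool frame: the origin (TCP) lies on the centre line of the jaws, within the pads' length; the fingertips stand 19 mm ahead of it and the grasp point (between the pads) is the TCP (tip_extent is the distance from the TCP to the fingertips, in m); z points along the fingers, y is the direction in which the jaws open and shut (so a half turn about z gives the same grasp; the last joint's range is limited). The gripper opens to 85 mm and grips with 20 to 120 N. Pads are 22 mm wide; open, the fingers measure 114 mm over their backs; the gripper's body (76 mm by 85 mm) begins 54 mm behind the grasp point. The pads swing forward as they close: fully open they stand 13 mm farther back than shut.
Start: joints at [1.146, 0.276, 1.505, -0, 1.361, -0.121], TCP at [0.172, 0.549, 0.23] pointing down, gripper open.
Joint ranges: [-2.89, 2.89], [-0.75, 2.08], [0.22, 2.7], [-1.18, 4.32], [0.11, 2.71], [-2.7, 2.7]. Speed limits (rad/s): [2.57, 2.57, 3.14, 3.14, 3.14, 3.14].

INTERFACE

Orientations are given as a rotation vector (axis times angle).
In Python, from bench import read_state, grab_frame, job_done, tip_extent gives the robot as it stands.
- The arm moves only by the shell command python3 -m crank 'ROWS'. ROWS is JSON, a list of rows, each an object of numbers: "rx", "ry", "rz": the turn, a rotation vector about the tool's x, y, z in degrees; "x", "y", "z": the shift along the tool's x, y, z in mm; "gripper": the gripper's target within -1 to 1 (shut at 1, half-way at 0, fully open at -1). A call has 1 to 20 rows; each row is the pose to reach, as a shift and turn from the pose commanded when the call began, along the tool's axes at that moment; what a row does not reach only later rows make up. A row lasts 1/10 s, in which the tool goes at most 50 mm and 8.59 degrees, less where a joint would pass 70% of its speed; a pose out of reach is approached as far as the arm can. A call with a gripper value outside its range is refused whole. The fingers move at their own pace and stop on an object; the grip force is fixed at half the most. Time passes only in rows, so rows that repeat a pose let the fingers close. It gives the time, the measured TCP pose, the force and the opening at its end, in the units of the state.
- read_state(): the state, without advancing time (a new reading comes with each control period).
- grab_frame(name): name is "scene" or "top" or "wrist"; returns a dict with "image" (420x560x3 uint8, red, green, blue), "mtx" (3x3 intrinsics, pixels), "dist_coeffs" ([k1, k2, p1, p2, k3] as OpenCV has them; the pictures are not rectified), "T" (4x4, takes a point from camera to world coordinates); the wrist camera has in their place "mount" (4x4, takes a point from camera to tool coordinates, whose origin is the TCP and whose axes are the flange's). Camera axes: x right, y down, z forward; pixel columns grow to the right and rows downward; lengths in m; the calibration is good to about 2 mm. A picture is of the moment at which its call begins: read the wrist's pose just before it. There is no depth.
- job_done(): hands the job in, once; it reports no verdict.
The state is a dict: "time_s": time; "q": joint angles; "dq": joint speeds; "tau": joint torques, N m; "tcp_pos": TCP position; "eef_rot": TCP orientation; "wrist_force": force on the tool from outside, world axes, zero at the start; "moment": the same for the moment, N m; "width": finger opening in m.
Only numpy, scipy, OpenCV 4.12 (cv2) and the standard library are available. Lean on these libraries where they do the work, as an engineer would, in place of code of your own. Each camera call takes 0.05 s, during which the arm holds its last target.

## Working session

There is one attempt and no reset: what is moved stays moved. The work goes in short steps, Python scripts to look and compute and a shell command to move; the robot and the scene stay as the last step left them, time stands still between calls to the robot, and variables do not carry over. Pictures are saved under pics/ and viewed, and the job is handed in when it is done.

```bash
ls; mkdir -p pics
python3 - <<'E'
from bench import *
import cv2
print(read_state()); print(tip_extent)
for n in ("scene","top"):
    f=grab_frame(n); cv2.imwrite(f"pics/{n}0.png",cv2.cvtColor(f["image"],cv2.COLOR_RGB2BGR)); print(n,f["mtx"],f["dist_coeffs"],f["T"])
E
```

```text
pics
{'time_s': 0.0, 'q': array([ 1.14595511e+00,  2.76602547e-01,  1.50615530e+00, -2.19732597e-05,
        1.36071294e+00, -1.21001631e-01]), 'dq': array([ 0.0019115 ,  0.00094066,  0.00083801, -0.00141532, -0.00047119,
        0.00118477]), 'tau': array([-4.65656740e-04, -4.16759670e+01, -2.45800155e+01, -5.67284478e-04,
        1.08783631e-02, -1.10865454e-05]), 'tcp_pos': array([0.17181812, 0.54815486, 0.22882659]), 'eef_rot': array([-4.75355533e-01, -3.10492879e+00,  2.84962707e-03]), 'wrist_force': array([ 0.33213335, -0.33171891, -0.26794862]), 'moment': array([-0.00520938,  0.01836366, -0.06953281]), 'width': 0.08528503070108355}
0.019
scene [[416.4020415    0.         279.87097207]
 [  0.         416.4020415  207.68519603]
 [  0.           0.           1.        ]] [-0.04810435  0.          0.          0.          0.        ] [[-0.63979145  0.64911068 -0.41148783  0.914754  ]
 [ 0.76848907  0.53365945 -0.35303277  0.30494534]
 [-0.00956297 -0.54209125 -0.84026521  0.76221418]
 [ 0.          0.          0.          1.        ]]
top [[519.63093904   0.         284.11371016]
 [  0.         519.63093904 214.75582236]
 [  0.           0.           1.        ]] [-0.15561845  0.          0.          0.          0.        ] [[ 0.00291957 -0.99093374  0.13431974  0.44446919]
 [-0.99997886 -0.00367336 -0.00536444  0.00251163]
 [ 0.00580921 -0.13430124 -0.99092352  1.09977713]
 [ 0.          0.          0.          1.        ]]
```

View pics/scene0.png

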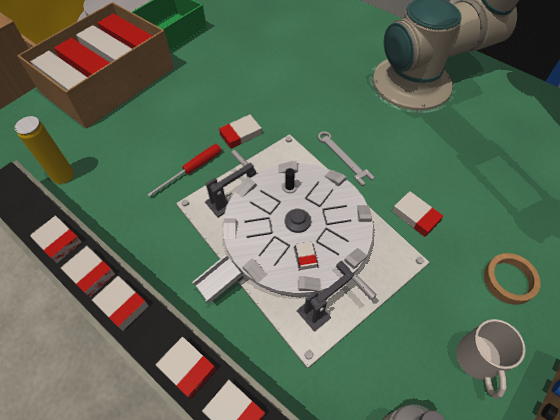

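View pics/top0.png

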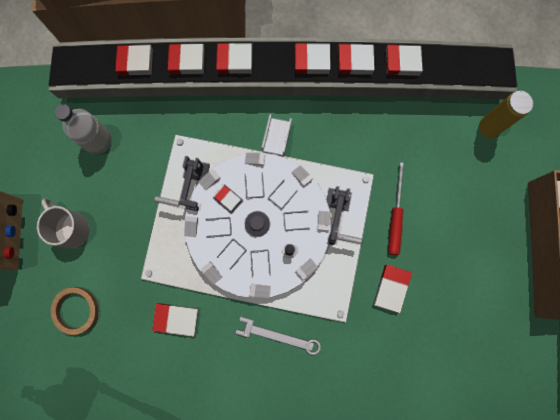

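```bash
cat > h.py <<'E'
import numpy as np, cv2
from bench import *
from scipy.spatial.transform import Rotation as R
def cam(f):
    if "T" in f: return f["T"]
    raise
def ray(f,uv,z,T=None):
    T=f["T"] if T is None else T
    p=cv2.undistortPoints(np.array([[uv]],float),f["mtx"],f["dist_coeffs"])[0,0]
    d=T[:3,:3]@np.array([p[0],p[1],1]); o=T[:3,3]
    return o+d*(z-o[2])/d[2]
def proj(f,P,T=None):
    T=f["T"] if T is None else T
    Ti=np.linalg.inv(T); return cv2.projectPoints(np.array(P,float).reshape(-1,1,3),cv2.Rodrigues(Ti[:3,:3])[0],Ti[:3,3],f["mtx"],f["dist_coeffs"])[0][:,0]
def crop(img,x0,y0,x1,y1,s,name):
    c=cv2.cvtColor(img[y0:y1,x0:x1],cv2.COLOR_RGB2BGR)
    c=cv2.resize(c,None,fx=s,fy=s,interpolation=cv2.INTER_CUBIC)
    for u in range((x0//20+1)*20,x1,20): cv2.putText(c,str(u),((u-x0)*s,8),0,.3,(0,255,255)); cv2.line(c,((u-x0)*s,10),((u-x0)*s,15),(0,255,255))
    for v in range((y0//20+1)*20,y1,20): cv2.putText(c,str(v),(0,(v-y0)*s),0,.3,(0,255,255))
    cv2.imwrite("pics/"+name,c)
E
python3 - <<'E'
from h import *
f=grab_frame("top"); crop(f["image"],140,110,380,290,3,"t1.png"); crop(f["image"],140,130,280,235,5,"t2.png")
f=grab_frame("scene"); crop(f["image"],170,120,440,310,3,"s1.png")
E
```

```text
(no output)
```

View pics/t1.png

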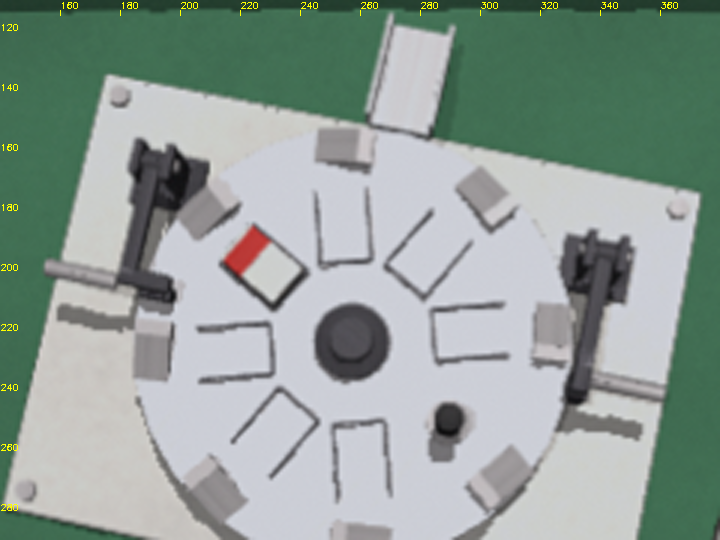

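View pics/t2.png

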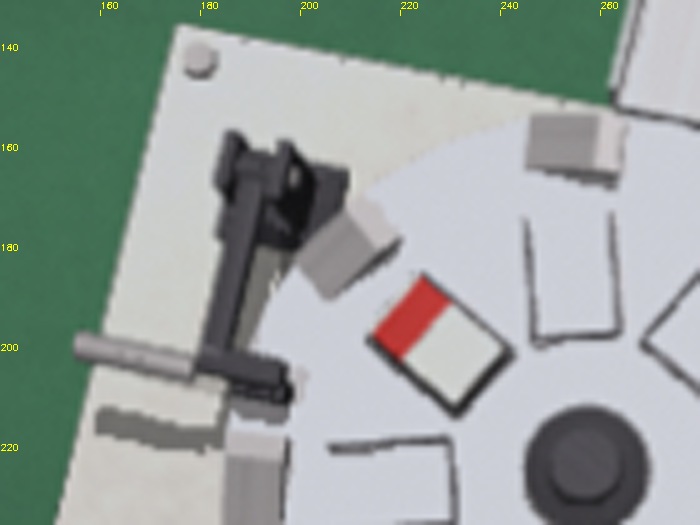

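View pics/s1.png

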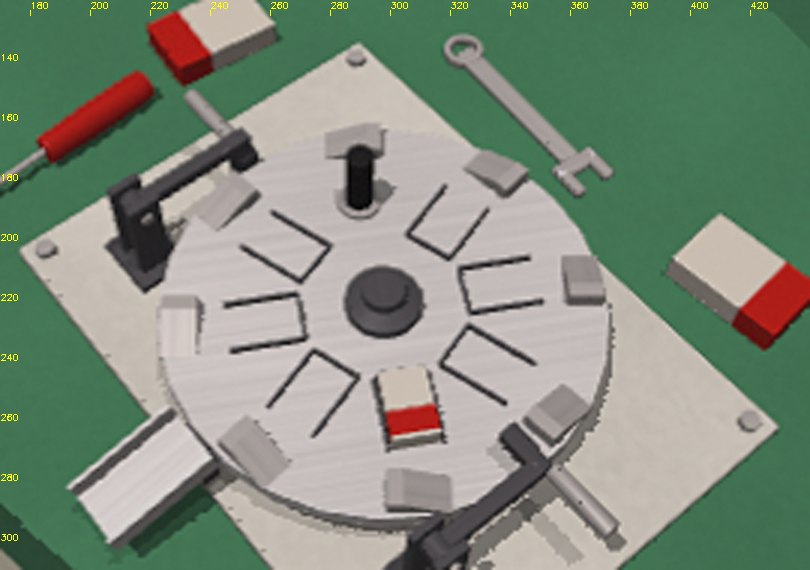

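Run:
```python
from h import *
f=grab_frame("top")
a=lambda p,s=3,x=140,y=110:(p[0]/s+x,p[1]/s+y)
b=lambda p:a(p,5,140,130)
B=[ray(f,a(p),.006) for p in [(119,96),(678,209),(25,491)]]+[ray(f,(340,314),.006)]
print("bolts",np.round(B,4)); d=B[1]-B[0]; e=B[0]-B[2]
print("yaw",np.arctan2(-d[1],-d[0])-np.pi/2, np.arctan2(e[1],e[0]), np.linalg.norm(d),np.linalg.norm(e), "mid",np.mean(B,0))
pk=[ray(f,b(p),.066) for p in [(425,277),(512,352),(457,408),(372,340)]]
print("pack",np.round(pk,4)); pm=np.mean(pk,0)
post=ray(f,a((449,417)),.105)
c=pm+(post-pm)*80/165
print("packmid",pm,"post",post,np.linalg.norm((post-pm)[:2]),"axis",c)
rim=[(135,345),(272,152),(215,190),(330,128),(400,132),(450,148),(545,220),(570,300),(572,365),(555,430)]
P=np.array([ray(f,a(p),.05) for p in rim]); 
A=np.c_[2*P[:,:2],np.ones(len(P))]; s=np.linalg.lstsq(A,(P[:,:2]**2).sum(1),rcond=None)[0]; print("circ",s[:2],np.sqrt(s[2]+s[:2]@s[:2]))
print("pin out/in",ray(f,b((78,345)),.075),ray(f,b((195,365)),.075),"gatepin",ray(f,a((664,393)),.075))
print("chute",[ray(f,a(p),.06) for p in [(391,14),(370,124),(454,27),(431,134)]])
print("hub",ray(f,a((350,338)),.065))
```

```text
bolts [[ 0.7522  0.2252  0.006 ]
 [ 0.6697 -0.1797  0.006 ]
 [ 0.4659  0.2835  0.006 ]
 [ 0.3841 -0.1207  0.006 ]]
yaw -0.20101307512863542 -0.20106021386199577 0.41320154425930256 0.2922319766581687 mid [0.56798595 0.05206928 0.006     ]
pack [[0.6442 0.1169 0.066 ]
 [0.6135 0.0811 0.066 ]
 [0.5906 0.103  0.066 ]
 [0.6182 0.1379 0.066 ]]
packmid [0.61663928 0.10972395 0.066     ] post [ 0.51313024 -0.01370804  0.105     ] 0.16108872844295186 axis [0.56645308 0.04987814 0.08490909]
circ [0.56837528 0.04735802] 0.14794160466705625
pin out/in [0.61446228 0.25606806 0.075     ] [0.60640614 0.20800661 0.075     ] gatepin [ 0.53134913 -0.15654918  0.075     ]
chute [array([0.79598495, 0.02624216, 0.06      ]), array([0.71698121, 0.04003783, 0.06      ]), array([ 0.78671928, -0.01756611,  0.06      ]), array([ 0.71006935, -0.00183426,  0.06      ])]
hub [0.56851668 0.05191672 0.065     ]
```

```bash
cat >> h.py <<'E'
C=np.array([.568,.051]); YAW=-.201
ex=np.array([np.cos(YAW),np.sin(YAW)]); ey=np.array([-ex[1],ex[0]])
def W(x,y,z): return np.r_[C+x*ex+y*ey,.05+z]
def plan(pts,yaw=None,cmd=None):
    s=read_state(); M=R.from_rotvec(s["eef_rot"]).as_matrix(); p=s["tcp_pos"] if cmd is None else np.array(cmd)
    print("t",s["time_s"],"p",p.round(4),"toolx",M[:,0].round(3),"tooly",M[:,1].round(3),"z",M[:,2].round(3),"w",s["width"])
    if yaw is not None:
        a=np.arctan2(M[1,1],M[0,1]); d=(yaw-a+np.pi/2)%np.pi-np.pi/2; print("rz (tool z down, deg)",-np.degrees(d))
    for q in pts: print((M.T@(np.array(q)-p)*1000).round(1))
E
python3 - <<'E'
from h import *
plan([W(.005,.19,.125),W(.005,.19,.025)],YAW)
E
```

```text
t 0.25 p [0.1719 0.5485 0.2293] toolx [-0.954  0.299  0.   ] tooly [ 0.299  0.954 -0.001] z [-0.    -0.001 -1.   ] w 0.08525659794584904
rz (tool z down, deg) 84.10977553338833
[-512.2 -166.6   54.4]
[-512.2 -166.6  154.4]
```

```bash
python3 -m crank '[{"x":-20,"y":-6,"rz":3},{"x":-60,"y":-20,"rz":10},{"x":-105,"y":-34,"rz":17},{"x":-150,"y":-49,"rz":25},{"x":-195,"y":-63,"rz":32},{"x":-240,"y":-78,"rz":39,"z":5},{"x":-285,"y":-93,"rz":47,"z":10},{"x":-330,"y":-107,"rz":54,"z":15},{"x":-375,"y":-122,"rz":61,"z":20},{"x":-420,"y":-137,"rz":68,"z":25},{"x":-460,"y":-150,"rz":75,"z":30},{"x":-490,"y":-160,"rz":80,"z":30},{"x":-507,"y":-165,"rz":83,"z":30},{"x":-512,"y":-167,"rz":84,"z":30},{"x":-512,"y":-167,"rz":84,"z":30},{"x":-512,"y":-167,"rz":84,"z":30}]'
python3 - <<'E'
from h import *
plan([W(.005,.19,.025)],YAW)
s=read_state()
f=grab_frame("wrist"); crop(f["image"],0,0,560,420,1,"w1.png")
T=np.eye(4);T[:3,:3]=R.from_rotvec(s["eef_rot"]).as_matrix();T[:3,3]=s["tcp_pos"]
print(proj(f,[W(.005,.19,.025),W(.005,.21,.025),W(.005,.16,.025)],T@f["mount"]))
E
```

```text
t 0.25 p [0.1719 0.5485 0.2293] toolx [-0.954  0.299  0.   ] tooly [ 0.299  0.954 -0.001] z [-0.    -0.001 -1.   ] w 0.08525659794584904
rz (tool z down, deg) 84.10977553338833
[-512.2 -166.6  154.4]
[[178.75742358 488.69683415]
 [190.52858821 488.43675776]
 [161.28867826 488.97913207]]invalid input
```

View pics/w1.png

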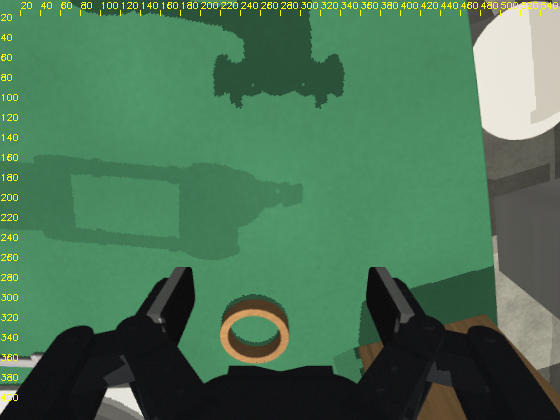

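The arm hasn't moved (the call was refused). The wrist view still shows only the tape ring and mat. Rows probably need all the keys.

```bash
python3 -m crank '[{"x":-20,"y":-6,"z":0,"rx":0,"ry":0,"rz":3,"gripper":-1},{"x":-60,"y":-20,"z":0,"rx":0,"ry":0,"rz":10,"gripper":-1},{"x":-105,"y":-34,"z":0,"rx":0,"ry":0,"rz":17,"gripper":-1},{"x":-150,"y":-49,"z":0,"rx":0,"ry":0,"rz":25,"gripper":-1},{"x":-195,"y":-63,"z":0,"rx":0,"ry":0,"rz":32,"gripper":-1},{"x":-240,"y":-78,"z":5,"rx":0,"ry":0,"rz":39,"gripper":-1},{"x":-285,"y":-93,"z":10,"rx":0,"ry":0,"rz":47,"gripper":-1},{"x":-330,"y":-107,"z":15,"rx":0,"ry":0,"rz":54,"gripper":-1},{"x":-375,"y":-122,"z":20,"rx":0,"ry":0,"rz":61,"gripper":-1},{"x":-420,"y":-137,"z":25,"rx":0,"ry":0,"rz":68,"gripper":-1},{"x":-460,"y":-150,"z":30,"rx":0,"ry":0,"rz":75,"gripper":-1},{"x":-490,"y":-160,"z":30,"rx":0,"ry":0,"rz":80,"gripper":-1},{"x":-507,"y":-165,"z":30,"rx":0,"ry":0,"rz":83,"gripper":-1},{"x":-512,"y":-167,"z":30,"rx":0,"ry":0,"rz":84,"gripper":-1},{"x":-512,"y":-167,"z":30,"rx":0,"ry":0,"rz":84,"gripper":-1},{"x":-512,"y":-167,"z":30,"rx":0,"ry":0,"rz":84,"gripper":-1}]'
python3 - <<'E'
from h import *
plan([W(.005,.19,.025)],YAW)
s=read_state()
f=grab_frame("wrist"); crop(f["image"],0,0,560,420,1,"w2.png")
T=np.eye(4);T[:3,:3]=R.from_rotvec(s["eef_rot"]).as_matrix();T[:3,3]=s["tcp_pos"]
print(s["q"],proj(f,[W(.005,.19,.025),W(.005,.21,.025),W(.005,.16,.025)],T@f["mount"]))
E
```

```text
time_s: 1.9
tcp_pos: [0.6096, 0.2369, 0.1997]
eef_rot: [-2.429, -1.991, 0.001]
wrist_force: [-1.1, 1.7, 0.2]
width: 0.0855
t 1.9 p [0.6096 0.2369 0.1997] toolx [0.196 0.981 0.   ] tooly [ 0.981 -0.196 -0.001] z [-0.001  0.    -1.   ] w 0.08551263263621925
rz (tool z down, deg) 0.19273173470255722
[ -0.5   1.5 124.7]
[2.63929648e-01 4.11318550e-01 1.37269934e+00 6.94985258e-04
 1.35834685e+00 4.61419173e-01] [[281.76724905 199.0939917 ]
 [281.85140785 177.84017652]
 [281.64665703 229.18712211]]
```

View pics/w2.png

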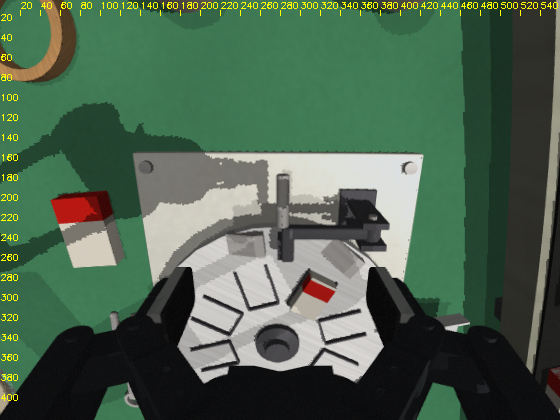

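Pin outer end is at (283,176), predicted (282,178), so the model agrees to about 1 mm. Descending.

```bash
python3 -m crank '[{"x":0,"y":1,"z":20,"rx":0,"ry":0,"rz":0,"gripper":-1},{"x":0,"y":2,"z":55,"rx":0,"ry":0,"rz":0,"gripper":-1},{"x":0,"y":2,"z":90,"rx":0,"ry":0,"rz":0,"gripper":-1},{"x":0,"y":2,"z":115,"rx":0,"ry":0,"rz":0,"gripper":-1},{"x":0,"y":2,"z":124,"rx":0,"ry":0,"rz":0,"gripper":-1},{"x":0,"y":2,"z":124,"rx":0,"ry":0,"rz":0,"gripper":0},{"x":0,"y":2,"z":124,"rx":0,"ry":0,"rz":0,"gripper":1},{"x":0,"y":2,"z":124,"rx":0,"ry":0,"rz":0,"gripper":1},{"x":0,"y":2,"z":124,"rx":0,"ry":0,"rz":0,"gripper":1},{"x":0,"y":2,"z":124,"rx":0,"ry":0,"rz":0,"gripper":1},{"x":0,"y":2,"z":124,"rx":0,"ry":0,"rz":0,"gripper":1},{"x":0,"y":2,"z":124,"rx":0,"ry":0,"rz":0,"gripper":1}]'
python3 - <<'E'
from h import *
s=read_state();print(s["width"],s["wrist_force"])
p=[W(.09-.085*np.cos(t),.19,.025+.085*np.sin(t)) for t in np.arange(.1,1.41,.1)]
plan(p,YAW)
f=grab_frame("wrist"); crop(f["image"],0,0,560,420,1,"w3.png")
E
```

```text
time_s: 3.15
tcp_pos: [0.6132, 0.2363, 0.0789]
eef_rot: [2.431, 1.989, 0.005]
wrist_force: [-3.4, 1.0, 13.2]
width: 0.0002
0.00017851880322321094 [-3.36279988  0.95753033 13.23505429]
t 3.15 p [0.6132 0.2363 0.0789] toolx [0.198 0.98  0.002] tooly [ 0.98  -0.198  0.002] z [ 0.003  0.001 -1.   ] w 0.00017851880322321094
rz (tool z down, deg) 0.10505006229729588
[-0.6 -1.8 -4.6]
[ -0.6  -0.6 -13. ]
[ -0.6   1.6 -21.2]
[ -0.6   4.5 -29.2]
[ -0.5   8.2 -36.8]
[ -0.5  12.7 -44.1]
[ -0.5  17.8 -50.8]
[ -0.5  23.6 -57. ]
[ -0.5  30.  -62.6]
[ -0.5  37.  -67.5]
[ -0.5  44.3 -71.7]
[ -0.6  52.1 -75.2]
[ -0.6  60.2 -77.9]
[ -0.6  68.5 -79.7]
```

View pics/w3.png

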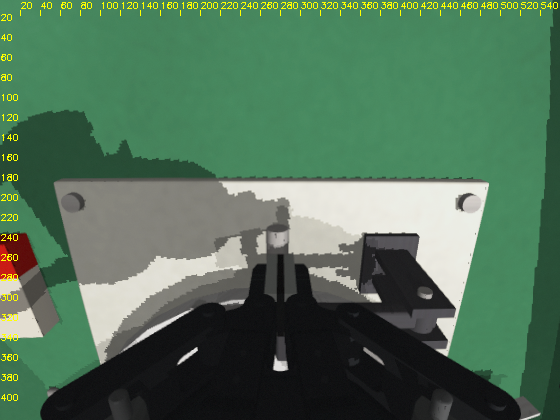

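Run:
```python
from h import *
f=grab_frame("wrist"); crop(f["image"],200,190,360,310,5,"w4.png")
f=grab_frame("scene"); crop(f["image"],270,150,450,330,4,"s4.png")
```

```text
(no output)
```

View pics/w4.png

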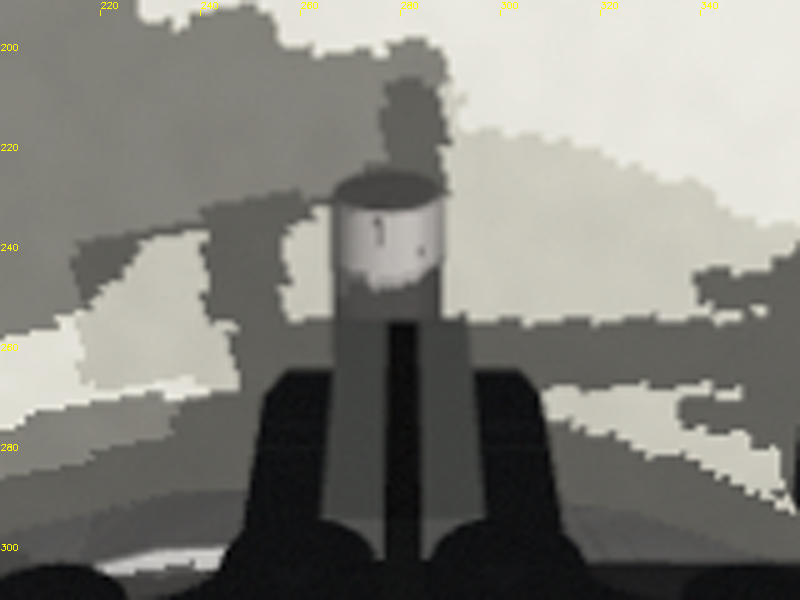

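View pics/s4.png

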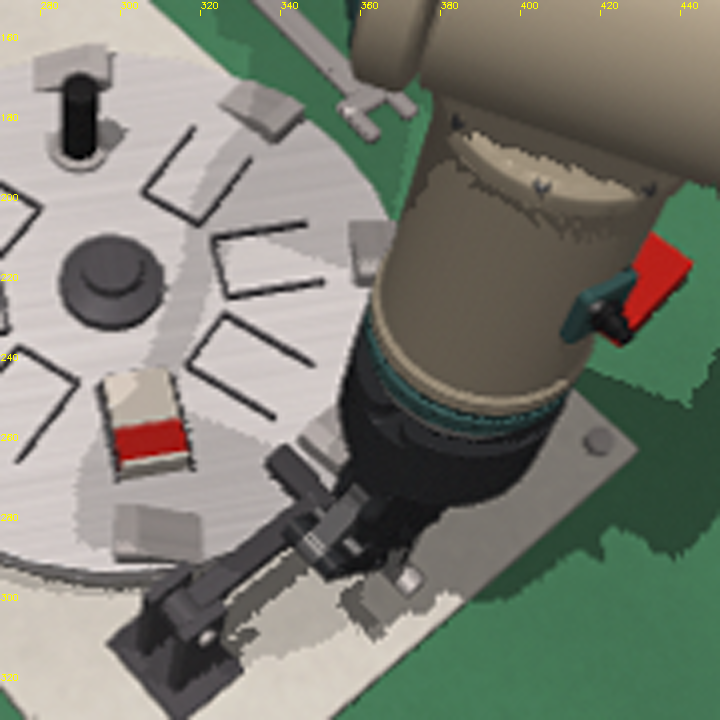

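Run:
```python
from h import *
s=read_state()
f=grab_frame("wrist")
T=np.eye(4);T[:3,:3]=R.from_rotvec(s["eef_rot"]).as_matrix();T[:3,3]=s["tcp_pos"]
print(f["mount"].round(4),s["wrist_force"],s["moment"],s["width"])
p=[W(.005,.21,.025),W(.005,.21,.031),W(.005,.19,.025),s["tcp_pos"],s["tcp_pos"]-[0,0,.019]]
print(proj(f,p,T@f["mount"]))
f=grab_frame("scene");print(proj(f,p)); crop(f["image"],320,250,400,310,10,"s5.png")
```

```text
[[-1.400e-03 -9.443e-01 -3.290e-01  8.630e-02]
 [ 1.000e+00 -1.500e-03  1.000e-04 -1.000e-04]
 [-5.000e-04 -3.290e-01  9.443e-01 -1.433e-01]
 [ 0.000e+00  0.000e+00  0.000e+00  1.000e+00]] [-3.72624679e+00 -1.34739987e-03  1.30707406e+01] [-0.01692386  0.6945156  -0.01433346] -0.0001450943153397473
[[275.87922764 233.99424412]
 [275.76383133 238.89261533]
 [276.03182891 267.4279044 ]
 [280.31282479 270.24220091]
 [280.1895883  253.44425228]]
[[372.60212333 295.18155727]
 [373.22707163 293.91221678]
 [364.44551543 286.77162745]
 [364.10892957 286.95121251]
 [362.38097769 291.0152055 ]]
```

View pics/s5.png

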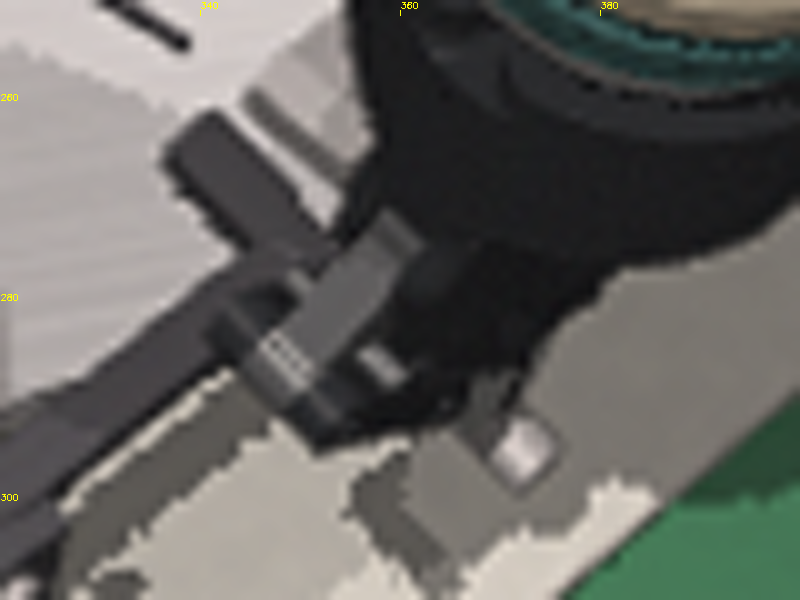

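Run:
```python
from h import *
f=grab_frame("wrist"); M=f["mount"]
for x in (11,0,-11):
  for z in (19,6,0,-6,-20):
    print(x,z,proj(f,np.array([[x,0,z],[x,6,z]])/1000,M).round(1).tolist())
s=read_state();print(s["time_s"],s["width"])
```

```text
11 19 [[280.3, 236.5], [290.6, 236.4]]
11 6 [[280.3, 246.6], [291.4, 246.6]]
11 0 [[280.3, 251.9], [291.8, 251.8]]
11 -6 [[280.3, 257.4], [292.2, 257.4]]
11 -20 [[280.3, 272.2], [293.4, 272.2]]
0 19 [[280.3, 253.4], [290.4, 253.4]]
0 6 [[280.3, 264.5], [291.2, 264.5]]
0 0 [[280.3, 270.2], [291.5, 270.2]]
0 -6 [[280.3, 276.3], [292.0, 276.3]]
0 -20 [[280.4, 292.4], [293.0, 292.4]]
-11 19 [[280.3, 269.6], [290.2, 269.6]]
-11 6 [[280.3, 281.6], [290.9, 281.6]]
-11 0 [[280.3, 287.8], [291.3, 287.7]]
-11 -6 [[280.3, 294.3], [291.7, 294.3]]
-11 -20 [[280.4, 311.5], [292.7, 311.5]]
3.45 2.8833408282697e-06
```

Run:
```python
from h import *
s=read_state()
f=grab_frame("scene"); M=R.from_rotvec(s["eef_rot"]).as_matrix()
for x in (11,-11):
  for y in (0,6,14):
   for z in (19,-4):
    print(x,y,z,proj(f,s["tcp_pos"]+M@np.array([x,y,z])/1000).round(1).tolist())
```

```text
11 0 19 [[366.8, 295.6]]
11 0 -4 [[369.0, 290.7]]
11 6 19 [[364.4, 297.6]]
11 6 -4 [[366.6, 292.8]]
11 14 19 [[361.1, 300.4]]
11 14 -4 [[363.2, 295.6]]
-11 0 19 [[358.1, 286.5]]
-11 0 -4 [[360.0, 281.5]]
-11 6 19 [[355.6, 288.5]]
-11 6 -4 [[357.6, 283.5]]
-11 14 19 [[352.4, 291.2]]
-11 14 -4 [[354.3, 286.2]]
```

```bash
python3 -m crank '[{"x":0,"y":0,"z":-8,"rx":0,"ry":0,"rz":0,"gripper":0},{"x":0,"y":0,"z":-15,"rx":0,"ry":0,"rz":0,"gripper":-0.3},{"x":0,"y":0,"z":-15,"rx":0,"ry":0,"rz":0,"gripper":-0.3},{"x":0,"y":0,"z":-15,"rx":0,"ry":0,"rz":0,"gripper":-0.3},{"x":0,"y":0,"z":-15,"rx":0,"ry":0,"rz":0,"gripper":-0.3}]'
python3 - <<'E'
from h import *
s=read_state();print(s["tcp_pos"],s["wrist_force"],s["width"])
f=grab_frame("wrist"); crop(f["image"],160,170,400,350,3,"w5.png")
E
```

```text
time_s: 4.0
tcp_pos: [0.6123, 0.2357, 0.0901]
eef_rot: [-2.431, -1.989, 0.001]
wrist_force: [-0.2, 0.8, 1.0]
width: 0.0557
[0.61227387 0.23567841 0.09014101] [-0.17411997  0.759705    1.04034845] 0.05567992333503655
```

View pics/w5.png

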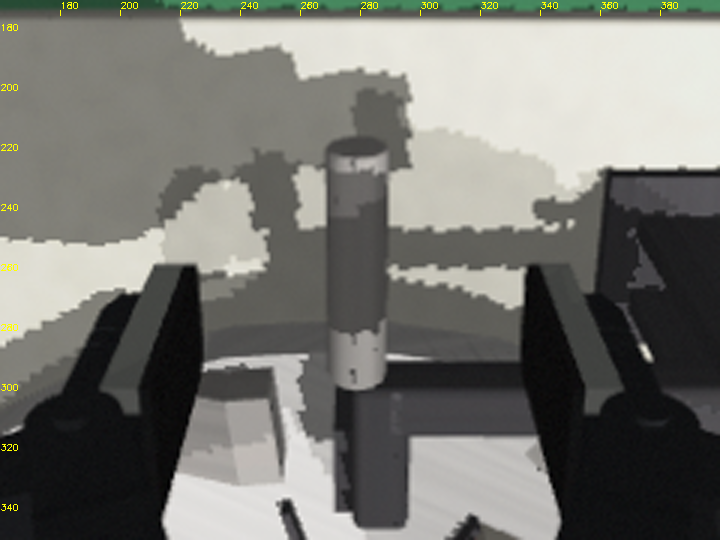

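The pad tips project about 20 mm farther back than the stated 19 mm. They had closed on top of the pin, which also explains the 13 N. So I grip 20 mm lower.

```bash
python3 -m crank '[{"x":0,"y":0,"z":12,"rx":0,"ry":0,"rz":0,"gripper":-0.3},{"x":0,"y":0,"z":25,"rx":0,"ry":0,"rz":0,"gripper":-0.3},{"x":0,"y":0,"z":32,"rx":0,"ry":0,"rz":0,"gripper":-0.3},{"x":0,"y":0,"z":32,"rx":0,"ry":0,"rz":0,"gripper":1},{"x":0,"y":0,"z":32,"rx":0,"ry":0,"rz":0,"gripper":1},{"x":0,"y":0,"z":32,"rx":0,"ry":0,"rz":0,"gripper":1},{"x":0,"y":0,"z":32,"rx":0,"ry":0,"rz":0,"gripper":1},{"x":0,"y":0,"z":32,"rx":0,"ry":0,"rz":0,"gripper":1}]'
python3 - <<'E'
from h import *
s=read_state();print(s["tcp_pos"],s["wrist_force"],s["width"])
for t in np.arange(0,1.51,.1): print(round(t,1),(.085*(1-np.cos(t))*1000).round(1),(-85*np.sin(t)).round(1))
E
```

```text
time_s: 4.85
tcp_pos: [0.6115, 0.2362, 0.059]
eef_rot: [-2.43, -1.988, 0.002]
wrist_force: [-4.2, 0.9, 2.6]
width: 0.0099
[0.61147328 0.23617228 0.05903495] [-4.17403283  0.86026196  2.6482666 ] 0.009885012614842894
0.0 0.0 -0.0
0.1 0.4 -8.5
0.2 1.7 -16.9
0.3 3.8 -25.1
0.4 6.7 -33.1
0.5 10.4 -40.8
0.6 14.8 -48.0
0.7 20.0 -54.8
0.8 25.8 -61.0
0.9 32.2 -66.6
1.0 39.1 -71.5
1.1 46.4 -75.8
1.2 54.2 -79.2
1.3 62.3 -81.9
1.4 70.6 -83.8
1.5 79.0 -84.8
```

```bash
python3 -m crank '[{"x":0,"y":0,"z":-8,"rx":0,"ry":0,"rz":0,"gripper":1},{"x":0,"y":2,"z":-17,"rx":0,"ry":0,"rz":0,"gripper":1},{"x":0,"y":4,"z":-25,"rx":0,"ry":0,"rz":0,"gripper":1},{"x":0,"y":7,"z":-33,"rx":0,"ry":0,"rz":0,"gripper":1},{"x":0,"y":10,"z":-41,"rx":0,"ry":0,"rz":0,"gripper":1},{"x":0,"y":10,"z":-41,"rx":0,"ry":0,"rz":0,"gripper":1}]'
python3 -m crank '[{"x":0,"y":5,"z":-7,"rx":0,"ry":0,"rz":0,"gripper":1},{"x":0,"y":10,"z":-14,"rx":0,"ry":0,"rz":0,"gripper":1},{"x":0,"y":16,"z":-20,"rx":0,"ry":0,"rz":0,"gripper":1},{"x":0,"y":22,"z":-26,"rx":0,"ry":0,"rz":0,"gripper":1},{"x":0,"y":29,"z":-31,"rx":0,"ry":0,"rz":0,"gripper":1},{"x":0,"y":36,"z":-35,"rx":0,"ry":0,"rz":0,"gripper":1},{"x":0,"y":44,"z":-38,"rx":0,"ry":0,"rz":0,"gripper":1},{"x":0,"y":52,"z":-41,"rx":0,"ry":0,"rz":0,"gripper":1},{"x":0,"y":52,"z":-41,"rx":0,"ry":0,"rz":0,"gripper":1}]'
python3 - <<'E'
from h import *
s=read_state();print(s["tcp_pos"],s["wrist_force"],s["width"])
f=grab_frame("scene"); crop(f["image"],200,100,440,340,2,"s6.png")
f=grab_frame("wrist"); crop(f["image"],0,0,560,420,1,"w6.png")
E
```

```text
time_s: 5.45
tcp_pos: [0.6212, 0.2342, 0.1016]
eef_rot: [-2.43, -1.988, 0.002]
wrist_force: [-7.5, 1.6, 4.8]
width: 0.0097
time_s: 6.35
tcp_pos: [0.6727, 0.2239, 0.1479]
eef_rot: [2.431, 1.99, 0.004]
wrist_force: [-11.6, 1.2, 21.0]
width: 0.0096
[0.67266659 0.22386943 0.14786729] [-11.63903331   1.15717446  21.04712354] 0.009609760127696446
```

View pics/s6.png

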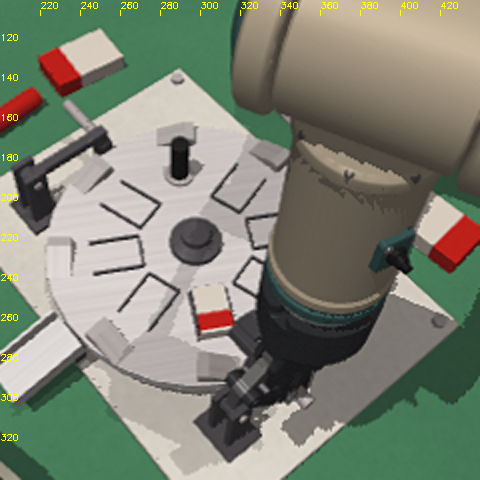

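View pics/w6.png

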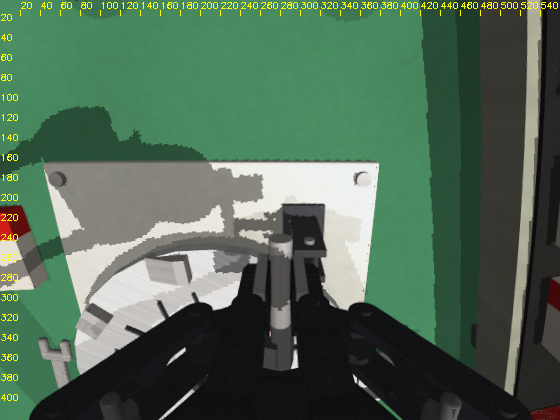

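```bash
python3 -m crank '[{"x":0,"y":0,"z":0,"rx":0,"ry":0,"rz":0,"gripper":0.2},{"x":0,"y":0,"z":0,"rx":0,"ry":0,"rz":0,"gripper":-0.3},{"x":0,"y":0,"z":-1,"rx":0,"ry":0,"rz":0,"gripper":-0.3},{"x":0,"y":0,"z":-10,"rx":0,"ry":0,"rz":0,"gripper":-0.3},{"x":0,"y":0,"z":-25,"rx":0,"ry":0,"rz":0,"gripper":-0.3},{"x":0,"y":0,"z":-45,"rx":0,"ry":0,"rz":0,"gripper":-0.3},{"x":0,"y":0,"z":-70,"rx":0,"ry":0,"rz":0,"gripper":-0.3},{"x":0,"y":0,"z":-70,"rx":0,"ry":0,"rz":0,"gripper":-0.3}]'
python3 - <<'E'
from h import *
s=read_state();print(s["tcp_pos"],s["wrist_force"],s["width"])
f=grab_frame("scene"); crop(f["image"],200,100,440,340,2,"s7.png")
f=grab_frame("wrist"); crop(f["image"],0,0,560,420,1,"w7.png")
# post target now: re-measure later
ang=np.radians(199-90)
print(proj(grab_frame("top"),W(0.076,.21,.108)))
phi=YAW+1.075+np.pi
post=np.r_[C+.085*np.array([np.cos(phi),np.sin(phi)]),.078]; print(post)
plan([post+[0,0,.1]],ang)
E
```

```text
time_s: 7.25
tcp_pos: [0.6759, 0.2239, 0.2152]
eef_rot: [2.428, 1.987, 0.012]
wrist_force: [0.0, 0.4, 1.0]
width: 0.0554
[0.67594048 0.2238826  0.21524533] [0.00198665 0.44196098 1.02669706] 0.055438444940086005
[[154.2768534  155.04361456]]
[ 0.51345005 -0.01418668  0.078     ]
t 7.4 p [0.6732 0.2234 0.2101] toolx [ 0.198  0.98  -0.   ] tooly [ 0.98  -0.198 -0.001] z [-0.001 -0.    -1.   ] w 0.05568095053941547
rz (tool z down, deg) 59.59137707335996
[-264.4 -109.5   32.3]
```

View pics/s7.png

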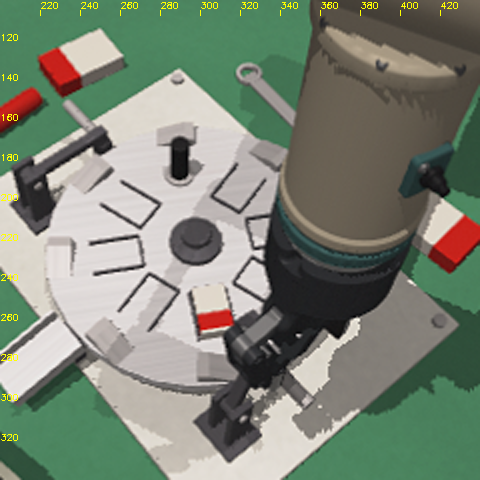

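View pics/w7.png

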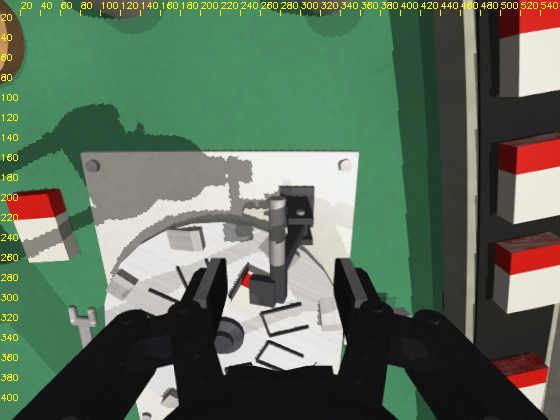

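```bash
python3 -m crank '[{"x":-10,"y":-4,"z":-5,"rx":0,"ry":0,"rz":3,"gripper":-0.3},{"x":-40,"y":-17,"z":-5,"rx":0,"ry":0,"rz":9,"gripper":-0.3},{"x":-75,"y":-31,"z":-5,"rx":0,"ry":0,"rz":17,"gripper":-0.3},{"x":-115,"y":-48,"z":-5,"rx":0,"ry":0,"rz":25,"gripper":-0.3},{"x":-155,"y":-64,"z":0,"rx":0,"ry":0,"rz":33,"gripper":-0.3},{"x":-195,"y":-81,"z":8,"rx":0,"ry":0,"rz":41,"gripper":-0.3},{"x":-230,"y":-95,"z":15,"rx":0,"ry":0,"rz":49,"gripper":-0.3},{"x":-255,"y":-105,"z":22,"rx":0,"ry":0,"rz":56,"gripper":-0.3},{"x":-264,"y":-109,"z":28,"rx":0,"ry":0,"rz":60,"gripper":-0.3},{"x":-264,"y":-109,"z":28,"rx":0,"ry":0,"rz":60,"gripper":-0.3},{"x":-264,"y":-109,"z":28,"rx":0,"ry":0,"rz":60,"gripper":-0.3}]'
python3 - <<'E'
from h import *
s=read_state();f=grab_frame("wrist"); crop(f["image"],0,0,560,420,1,"w8.png")
T=np.eye(4);T[:3,:3]=R.from_rotvec(s["eef_rot"]).as_matrix();T[:3,3]=s["tcp_pos"]
phi=YAW+1.075+np.pi
post=np.r_[C+.085*np.array([np.cos(phi),np.sin(phi)]),.078]; 
print(s["q"][5],proj(f,[post+[0,0,.027],post],T@f["mount"]))
plan([post],np.radians(109))
f=grab_frame("top"); crop(f["image"],140,120,300,240,5,"t8.png");print(proj(f,[W(.09-.085*np.cos(t),.21,.025+.085*np.sin(t)) for t in (1,1.2,1.3,1.4)]+[W(0.09,.155,.025)]))
E
```

```text
time_s: 8.5
tcp_pos: [0.5141, -0.0135, 0.182]
eef_rot: [-3.099, -0.509, 0.002]
wrist_force: [0.8, -0.0, 0.7]
width: 0.0556
1.083122287872035 [[282.36424897 217.82507315]
 [282.15948576 206.23574679]]
t 8.55 p [ 0.5147 -0.0133  0.1824] toolx [ 0.947  0.32  -0.   ] tooly [ 0.32  -0.947 -0.001] z [-0.     0.001 -1.   ] w 0.05594380238273112
rz (tool z down, deg) -0.3242237163293207
[ -1.4   0.5 104.4]
[[151.6882168  172.63975476]
 [152.61490369 164.05491336]
 [153.29991423 159.62257963]
 [154.12300599 155.1705652 ]
 [191.6021387  163.72480637]]
```

View pics/w8.png

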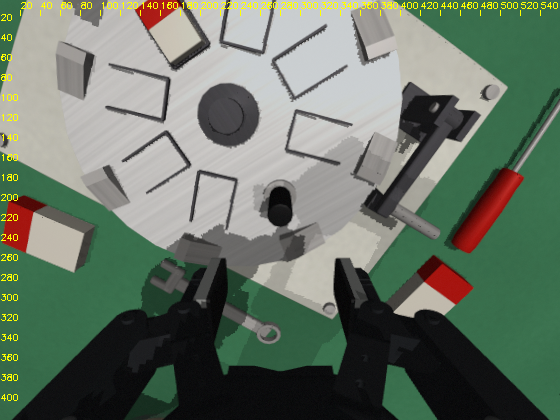

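View pics/t8.png

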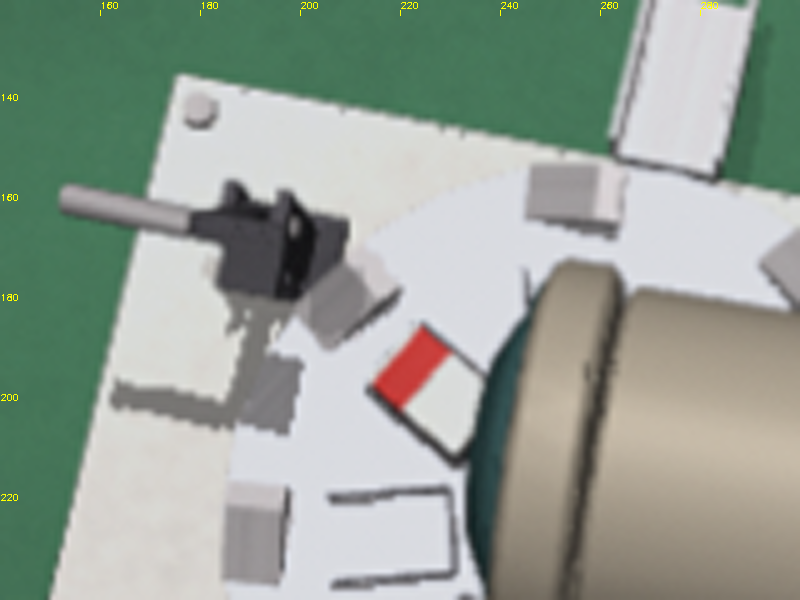

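Pin end at (152.5,160) in the top view puts the pawl at about 1.3 rad. The post top at (281,218) is where predicted. Gripping the post.

```bash
python3 -m crank '[{"x":-1,"y":0,"z":20,"rx":0,"ry":0,"rz":0,"gripper":-0.3},{"x":-1,"y":0,"z":50,"rx":0,"ry":0,"rz":0,"gripper":-0.3},{"x":-1,"y":0,"z":80,"rx":0,"ry":0,"rz":0,"gripper":-0.3},{"x":-1,"y":0,"z":100,"rx":0,"ry":0,"rz":0,"gripper":-0.3},{"x":-1,"y":0,"z":108,"rx":0,"ry":0,"rz":0,"gripper":-0.3},{"x":-1,"y":0,"z":108,"rx":0,"ry":0,"rz":0,"gripper":-0.3},{"x":-1,"y":0,"z":108,"rx":0,"ry":0,"rz":0,"gripper":1},{"x":-1,"y":0,"z":108,"rx":0,"ry":0,"rz":0,"gripper":1},{"x":-1,"y":0,"z":108,"rx":0,"ry":0,"rz":0,"gripper":1},{"x":-1,"y":0,"z":108,"rx":0,"ry":0,"rz":0,"gripper":1},{"x":-1,"y":0,"z":108,"rx":0,"ry":0,"rz":0,"gripper":1}]'
python3 - <<'E'
from h import *
s=read_state();print(s["wrist_force"],s["width"])
v=s["tcp_pos"][:2]-C; a0=np.arctan2(v[1],v[0]); r=np.linalg.norm(v); th0=(a0-YAW-np.pi)%(2*np.pi); print(r,th0)
plan([np.r_[C+r*np.array([np.cos(t+YAW+np.pi),np.sin(t+YAW+np.pi)]),s["tcp_pos"][2]] for t in np.linspace(th0,0,17)])
E
```

```text
time_s: 9.7
tcp_pos: [0.5146, -0.0135, 0.0761]
eef_rot: [-3.1, -0.507, -0.005]
wrist_force: [-0.2, 3.4, 5.7]
width: 0.018
[-0.17568367  3.36078459  5.70255527] 0.01800910376368687
0.08376066159187565 1.0803524009971976
t 9.7 p [ 0.5146 -0.0135  0.0761] toolx [0.948 0.318 0.003] tooly [ 0.318 -0.948  0.   ] z [ 0.003  0.001 -1.   ] w 0.01800910376368687
[0. 0. 0.]
[-2.8 -4.9 -0. ]
[ -5.3 -10.   -0. ]
[ -7.4 -15.2  -0. ]
[ -9.2 -20.6  -0. ]
[-10.6 -26.1  -0. ]
[-11.6 -31.6  -0. ]
[-12.3 -37.2  -0.1]
[-12.6 -42.9  -0.1]
[-12.5 -48.5  -0.1]
[-12.  -54.2  -0.1]
[-11.1 -59.8  -0.1]
[ -9.9 -65.3  -0. ]
[ -8.3 -70.7  -0. ]
[ -6.3 -76.   -0. ]
[ -4.  -81.2  -0. ]
[ -1.3 -86.1  -0. ]
```

```bash
python3 -m crank '[{"x":-3,"y":-5,"z":0,"rx":0,"ry":0,"rz":0,"gripper":1},{"x":-5,"y":-10,"z":0,"rx":0,"ry":0,"rz":0,"gripper":1},{"x":-7,"y":-15,"z":0,"rx":0,"ry":0,"rz":0,"gripper":1},{"x":-9,"y":-21,"z":0,"rx":0,"ry":0,"rz":0,"gripper":1},{"x":-11,"y":-26,"z":0,"rx":0,"ry":0,"rz":0,"gripper":1},{"x":-12,"y":-32,"z":0,"rx":0,"ry":0,"rz":0,"gripper":1},{"x":-12,"y":-37,"z":0,"rx":0,"ry":0,"rz":0,"gripper":1},{"x":-13,"y":-43,"z":0,"rx":0,"ry":0,"rz":0,"gripper":1},{"x":-12,"y":-49,"z":0,"rx":0,"ry":0,"rz":0,"gripper":1},{"x":-12,"y":-54,"z":0,"rx":0,"ry":0,"rz":0,"gripper":1},{"x":-11,"y":-60,"z":0,"rx":0,"ry":0,"rz":0,"gripper":1},{"x":-10,"y":-65,"z":0,"rx":0,"ry":0,"rz":0,"gripper":1},{"x":-8,"y":-71,"z":0,"rx":0,"ry":0,"rz":0,"gripper":1},{"x":-6,"y":-76,"z":0,"rx":0,"ry":0,"rz":0,"gripper":1},{"x":-4,"y":-81,"z":0,"rx":0,"ry":0,"rz":0,"gripper":1},{"x":-1,"y":-86,"z":0,"rx":0,"ry":0,"rz":0,"gripper":1},{"x":-1,"y":-86,"z":0,"rx":0,"ry":0,"rz":0,"gripper":1},{"x":-1,"y":-86,"z":0,"rx":0,"ry":0,"rz":0,"gripper":1}]'
python3 - <<'E'
from h import *
s=read_state();print(s["wrist_force"],s["width"])
v=s["tcp_pos"][:2]-C; a0=np.arctan2(v[1],v[0]); print(np.linalg.norm(v),a0-YAW-np.pi)
f=grab_frame("top"); crop(f["image"],180,100,340,220,5,"t9.png")
f=grab_frame("scene"); crop(f["image"],180,180,340,300,5,"s9.png")
E
```

```text
time_s: 11.5
tcp_pos: [0.481, 0.0674, 0.0755]
eef_rot: [-3.099, -0.507, 0.011]
wrist_force: [-8.9, 1.6, 13.2]
width: 0.0185
[-8.89476624  1.6473555  13.23107778] 0.01845353910090852
0.08854445816265923 0.015144421053871149
```

View pics/t9.png

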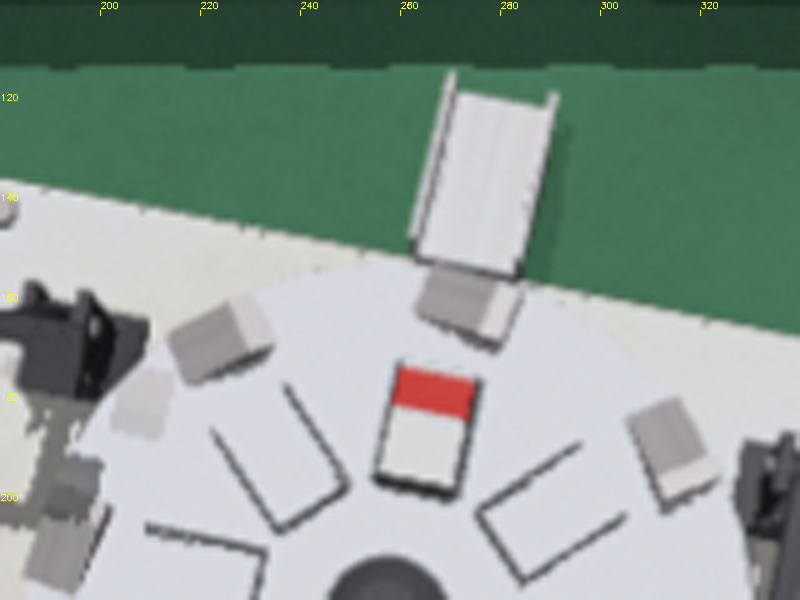

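View pics/s9.png

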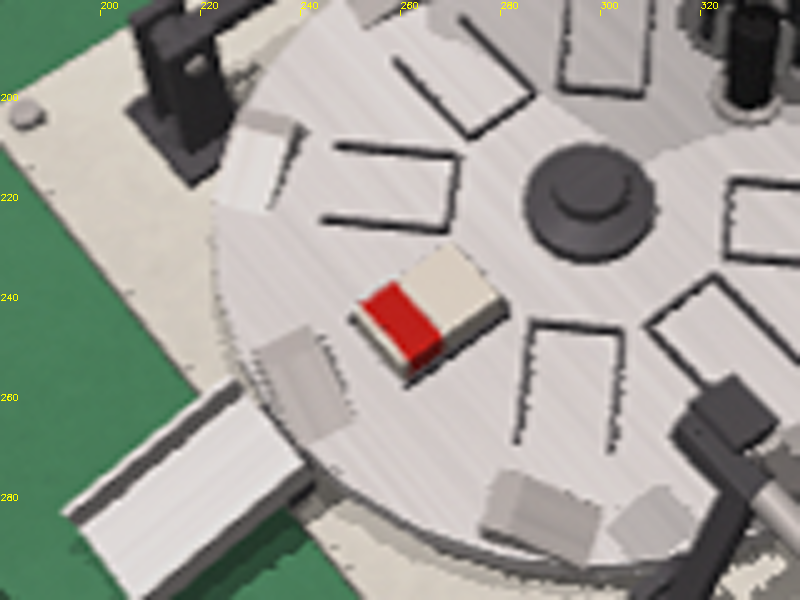

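Run:
```python
from h import *
ft=grab_frame("top"); fs=grab_frame("scene")
def an(f,pts,x,y,n):
    P=np.array([ray(f,(p[0]/5+x,p[1]/5+y),.066)[:2] for p in pts]) # outerA, outerB, innerB, innerA
    m=P.mean(0)-C; lx=m@ex; ly=m@ey
    d=P[:2].mean(0)-P[2:].mean(0)
    print(n,"centre",lx,ly,"ang by centre",np.arctan2(ly,lx),"by edges",np.arctan2(d@ey,d@ex))
an(ft,[(400,367),(478,379),(458,489),(377,478)],180,100,"top")
an(fs,[(357,310),(408,372),(503,299),(452,247)],180,180,"scene")
for n,f in(("t",ft),("s",fs)): print(proj(f,[W(0,0,.0),W(.08,0,.016),W(.16,0,.01)]))
```

```text
top centre 0.0777624210590931 -0.0010385649630364573 ang by centre -0.013354821069611526 by edges 0.02022220113433989
scene centre 0.08103837843167706 0.005947875895839009 ang by centre 0.07326442250112163 by edges 0.008584256519805189
[[257.45779849 223.79960393]
 [265.37954102 184.44490291]
 [273.55085049 147.69555051]]
[[296.66307075 220.4560969 ]
 [264.56586067 238.8339174 ]
 [230.44327647 264.3228937 ]]
```

Pack is centred on the chute line to within about 0.02 rad by every estimate. I'll release and back off, then check closely with the wrist camera.

```bash
python3 -m crank '[{"x":2,"y":0,"z":0,"rx":0,"ry":0,"rz":0,"gripper":1},{"x":2,"y":0,"z":0,"rx":0,"ry":0,"rz":0,"gripper":-0.2},{"x":2,"y":0,"z":0,"rx":0,"ry":0,"rz":0,"gripper":-0.3},{"x":2,"y":0,"z":0,"rx":0,"ry":0,"rz":0,"gripper":-0.3},{"x":2,"y":0,"z":-20,"rx":0,"ry":0,"rz":0,"gripper":-0.3},{"x":2,"y":0,"z":-50,"rx":0,"ry":0,"rz":0,"gripper":-0.3},{"x":2,"y":0,"z":-90,"rx":0,"ry":0,"rz":0,"gripper":-0.3},{"x":2,"y":0,"z":-130,"rx":0,"ry":0,"rz":0,"gripper":-0.3},{"x":2,"y":0,"z":-130,"rx":0,"ry":0,"rz":0,"gripper":-0.3},{"x":2,"y":0,"z":-130,"rx":0,"ry":0,"rz":0,"gripper":-0.3}]'
python3 - <<'E'
from h import *
s=read_state();f=grab_frame("wrist"); crop(f["image"],0,0,560,420,1,"w10.png")
T=np.eye(4);T[:3,:3]=R.from_rotvec(s["eef_rot"]).as_matrix();T[:3,3]=s["tcp_pos"]; np.save("T10.npy",T@f["mount"])
im=f["image"]; crop(im,100,0,380,210,2,"w10b.png"); print(s["tcp_pos"],s["wrist_force"])
print(proj(f,[W(0,0,0),W(.08,0,.016),W(.16,0,.01)],T@f["mount"]))
f=grab_frame("top"); crop(f["image"],180,100,340,220,5,"t10.png")
E
```

```text
time_s: 12.7
tcp_pos: [0.4874, 0.0677, 0.2053]
eef_rot: [3.1, 0.507, 0.003]
wrist_force: [-0.1, -0.3, -0.0]
width: 0.0558
[0.48740723 0.06773155 0.20533922] [-0.08104865 -0.32267743 -0.00526527]
[[325.38820269 116.25597095]
 [379.49558898  32.05813444]
 [432.68641709 -57.7723363 ]]
```

View pics/w10.png

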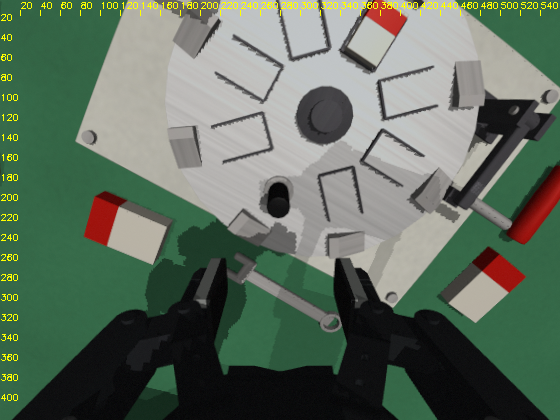

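View pics/t10.png

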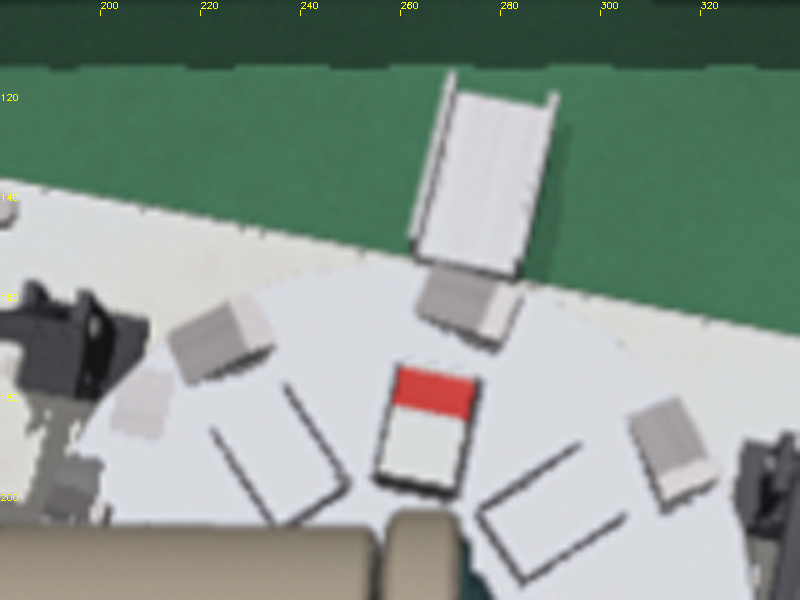

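```bash
python3 -m crank '[{"x":10,"y":6,"z":-15,"rx":0,"ry":0,"rz":3,"gripper":-0.3},{"x":35,"y":20,"z":-30,"rx":0,"ry":0,"rz":10,"gripper":-0.3},{"x":65,"y":38,"z":-45,"rx":0,"ry":0,"rz":17,"gripper":-0.3},{"x":95,"y":55,"z":-50,"rx":0,"ry":0,"rz":24,"gripper":-0.3},{"x":115,"y":67,"z":-50,"rx":0,"ry":0,"rz":29,"gripper":-0.3},{"x":123,"y":72,"z":-50,"rx":0,"ry":0,"rz":30,"gripper":-0.3},{"x":123,"y":72,"z":-50,"rx":0,"ry":0,"rz":30,"gripper":-0.3},{"x":123,"y":72,"z":-50,"rx":0,"ry":0,"rz":30,"gripper":-0.3},{"x":123,"y":72,"z":-50,"rx":0,"ry":0,"rz":30,"gripper":-0.3}]'
python3 - <<'E'
from h import *
s=read_state();f=grab_frame("wrist"); crop(f["image"],0,0,560,420,1,"w11.png")
T=np.eye(4);T[:3,:3]=R.from_rotvec(s["eef_rot"]).as_matrix();T[:3,3]=s["tcp_pos"]; np.save("T11.npy",T@f["mount"])
cv2.imwrite("pics/raw11.png",f["image"])
print(proj(f,[W(0,0,0),W(-.085,0,.055),W(.08,0,.016),W(.16,0,.01)],T@f["mount"]))
E
```

```text
time_s: 13.7
tcp_pos: [0.6249, 0.0392, 0.2544]
eef_rot: [-3.126, 0.31, 0.003]
wrist_force: [-0.5, -0.6, -0.1]
width: 0.0556
[[280.96584136 222.72816959]
 [280.91327975 309.27404809]
 [281.20100778 160.20991196]
 [281.39297031  82.15422327]]
```

View pics/w11.png

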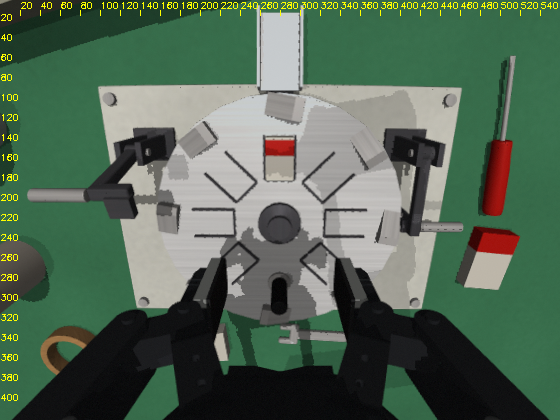

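Run:
```python
from h import *
im=cv2.imread("pics/raw11.png"); crop(im,220,10,340,250,3,"w12.png")
crop(im,230,80,330,190,6,"w13.png")
```

```text
(no output)
```

View pics/w13.png

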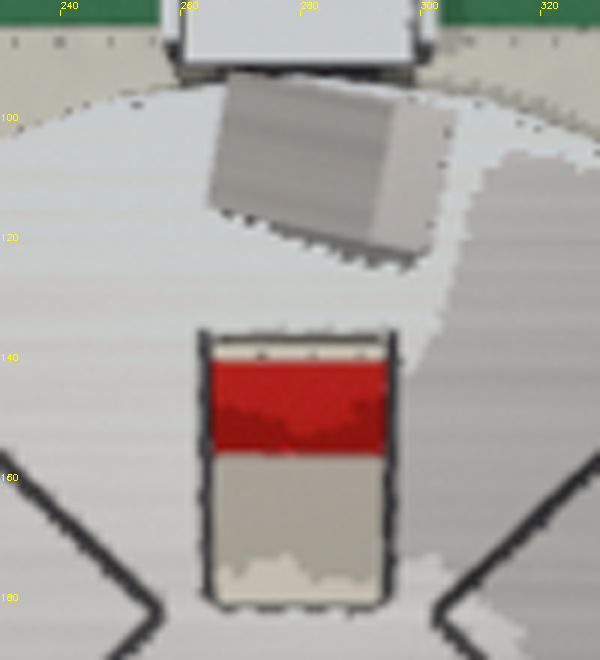

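View pics/w12.png

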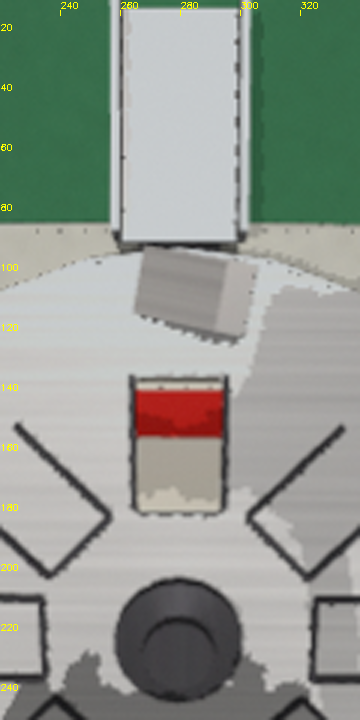

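Chute centre is at u≈280.0, pack at ≈279.9 and hub at ≈279.5, so the pack is aligned to about 0.01 rad. The pawl is up, the gate lever is still down and the arm is clear.

Run:
```python
from bench import *
print(job_done(), read_state()["time_s"])
```

```text
the job is handed in; nothing more can be done
the job is handed in; nothing more can be done
```

The job is handed in at about 14 s of the 40 s allowed. I lifted the holding pawl to about 1.3 rad and left it standing. I then turned the dial back about 1.08 rad by the black post, released it, and backed the arm clear.

**Last checks:**
- **Pack:** in the wrist view from above, the chute, pack and hub centres were at pixel columns 280.0, 279.9 and 279.5. That puts the pack within about 0.01 rad of the chute line.
- **Pawl:** still standing up.
- **Gate lever:** still down and untouched.
- **Arm:** touching nothing, with wrist force under 1 N.

**What failed or disagreed:**
- **First grasp missed:** the fingers closed on top of the pawl pin, pressing with about 13 N. The fingertips appeared to sit about 20 mm farther back than the stated 19 mm, so I went lower and the second grasp held.
- **Pawl lift force:** the wrist force reached about 21 N near the end of the lift, and the tool rode about 7 mm above its commanded height. I did not find out why.
- **Earlier alignment estimates:** before the close wrist view, most put the dial between -0.013 and +0.020 rad. One scene-camera reading gave +0.073, but I distrusted the corners I had picked for it.

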